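Close the mould clamp crosswise

ROBOT

A 6-joint arm with a two-finger parallel gripper is mounted at the origin on the work surface; the furniture and walls round the work are solid. World frame = base frame: x ahead of the robot, y to its left, z up, the work surface at z = 0. Lengths are in m, angles in rad, forces in N, time in s.
With the tool pointing down it reaches from about 0.35 to 0.925 m from the base axis. Payload 6.4 kg.
Tool frame: the origin (TCP) lies between the finger pads; the fingertips stand env.tips_ahead ahead of it and the grasp point (between the pads) lies 8 mm behind it (env.tips_ahead is the distance from the TCP to the fingertips, in m); z points along the fingers, x is the direction in which the jaws open and shut, and the axes are right-handed (so a half turn about z gives the same grasp; the last joint's range is limited). The gripper opens to 85 mm and grips with 20 to 120 N. Pads are 22 mm wide; open, the fingers measure 114 mm over their backs; the gripper's body (76 mm by 85 mm) begins 54 mm behind the grasp point. The pads swing forward as they close: fully open they stand 13 mm farther back than shut.
Start: joints at [-1.469, 0.245, 1.558, -0, 1.339, -0.174], TCP at [0.177, -0.625, 0.242] pointing down, gripper open.
Joint ranges: [-3.13, 3.13], [-1.02, 2.26], [0.13, 2.54], [-0.95, 4.09], [0.21, 2.88], [-2.74, 2.74]. Speed limits (rad/s): [2.57, 2.57, 3.14, 3.14, 3.14, 3.14].

INTERFACE

Orientations are given as a unit quaternion [w, x, y, z].
In Python, from station import env gives the robot as it stands. The module is installed in compiled form; this text tells all that it offers.
- The arm moves only by the tool jog_arm, never from a script. Its argument "rows" is a list that holds one entry, the list of rows, each a list of 5 numbers: the opening in per cent of the stroke, from 0 (shut) to 100 (fully open), then the shift along the tool's x, y, z in mm, then the turn about the tool's z in rad. In form: [[[claw, dx, dy, dz, twist], ...]]. A call has 1 to 10 rows; each row shifts and turns the commanded pose from where the row before left it, along the tool's axes as they then stand; what a row does not reach is not made up. A row lasts 1/8 s, in which the tool goes at most 62.5 mm and 10.7 degrees, less where a joint would pass 70% of its speed; a pose out of reach is approached as far as the arm can. A call is refused whole if a number of a shift passes 62.5 or a number of a turn 0.188, either way. A call with a gripper value outside its range is refused whole. The fingers move at their own pace and stop on an object; "squeeze" is the grip in N (left out, the last holds). Time passes only in rows, so rows that do not move let the fingers close. It gives the time, the measured TCP pose, the force and the opening at its end, in the units of the state.
- env.read_state(): the state, without advancing time (a new reading comes with each control period).
- env.snapshot(name): name is "scene" or "top"; returns the picture (400x640x3 uint8, red, green, blue); there is no depth.
- env.camera_info(name): a dict with "vertical_fov" (degrees; the focal length in pixels is half the picture's height over the tangent of half this angle, whatever the lens; pixels are square), "cx", "cy" (the principal point, pixels), "cam_to_world" (4x4, takes a point from camera to world coordinates). Camera axes: x right, y up, looking along -z (the intrinsics and any distortion apply to the point x, -y, -z); pixel columns grow to the right and rows downward; lengths in m; the calibration is good to about 2 mm. A picture is of the moment at which its call begins. camera_info takes no time and is no camera call.
- env.finish_job(): hands the job in, once; it reports no verdict.
Trained networks look in the newest picture that a camera, given by its name, has taken for a name from the list of things; names that differ only in an ending like _2 or _b are one class to them, and where a whole thing is asked for, a point or a joint stands for the part that bears it (a point fixed in the world has none). Each returns a list of dicts, best first, with "p" (0 to 1); they miss things now and then, are a little off and sometimes report something else, mostly with a low value. They report only what shows in the picture. A call takes as long as a camera call. They do not tell look-alikes from the thing itself.
- env.outline_of(camera, name): "region" (400x640 bool, what is visible of it) and "rect" ([left, top, width, height] in pixels, round what is visible of it).
- env.spot_point(camera, name): "xy" ([column, row] in pixels: a listed point, or the origin of a listed thing).
The state is a dict: "clock": time; "qpos": joint angles; "qd": joint speeds; "joint_torque": joint torques, N m; "eef_pos": TCP position; "tcp_rot": TCP orientation; "force": force on the tool from outside, world axes, zero at the start; "wrist_torque": the same for the moment, N m; "width": finger opening in m.
Only numpy, scipy, OpenCV 4.12 (cv2) and the standard library are available. Lean on these libraries where they do the work, as an engineer would, in place of code of your own. Each camera call takes 0.05 s, during which the arm holds its last target. There are 200 camera calls.

TASK

A two-part silicone mould lies between the plates of the mould clamp, and the four clamping levers on its cover are still loose. Close it evenly so that the cover comes down level: turn the levers clockwise by their red balls in crosswise (star) order, each followed by the one diagonally opposite, first all four to about 0.3 N m, then round once more in the same way to about 0.6 N m. Do not overtighten any, do not lean on the cover, and leave the things lying around alone.

Things in the scene. Friction and masses are not known exactly. Their poses are not given: they have to be found in the camera images.
- mould_clamp: the mould clamp, fixed to the table: a dark base plate and a grey cover plate, 104 x 104 mm, one above the other, a pink silicone mould between them, and four steel hubs with black lever arms and red balls on studs near the corners. Origin at the centre of its foot on the table, z up, x and y along the plate edges. Studs on a 64 mm square, 32 mm each way from the centre.
- cover: the upper grey metal plate, 104 x 104 x 10 mm, with a brass bush 3 mm high in its middle. Origin at the centre of its underside, about 46 mm above the table; its top is at 56 mm. The springy mould holds it up against the hubs with a few newtons, so it sinks and tips slightly as they come down; leaning on it tips it. A wall stands some 0.1 m behind the clamp.
- knob_1: clamping lever on the stud at (+32, +32) mm in the clamp's axes, diagonally opposite knob_3. Origin on its turning axis (vertical), about 70 mm above the table. All four: hub 21 mm across with a 30 mm flange below, from 12 mm below to 16 mm above this origin (top 86 mm above the table); arm 7 mm thick, 10 mm above the origin, out to the ball.
- knob_2: clamping lever on the stud at (-32, +32) mm in the clamp's axes, diagonally opposite knob_4. Origin on its turning axis (vertical), about 70 mm above the table. All four: like knob_1; right-hand thread, 8 mm a turn, clockwise from above tightens. Each has a free run-in of 0.03 to 0.75 rad (0.015 N m) before it takes its nut along; nothing visible tells how much.
- knob_3: clamping lever on the stud at (-32, -32) mm in the clamp's axes, diagonally opposite knob_1. Origin on its turning axis (vertical), about 70 mm above the table. All four: like knob_1; once it takes the nut along, the torque to turn it climbs from about 0.02 N m by 1 N m per radian: 0.3 N m after about 0.3 rad, 0.6 after about 0.6. It stays where it is left.
- knob_4: clamping lever on the stud at (+32, -32) mm in the clamp's axes, diagonally opposite knob_2. Origin on its turning axis (vertical), about 70 mm above the table. All four: like knob_1; pushed squarely at the ball, 0.3 N m is about 9 N and 0.6 N m about 18 N. Each starts with its arm 0.25 to 1.0 rad counter-clockwise of pointing straight out from the clamp's centre and ends about 0.35 rad clockwise of it.
- ball_1 (a point): centre of the red ball (16 mm across) at the end of the arm of knob_1, 33.5 mm from its axis and 10 mm above its origin, about 80 mm above the table; the direction from knob_1 to it is that of the arm
- ball_2 (a point): centre of the red ball (16 mm across) at the end of the arm of knob_2, 33.5 mm from its axis and 10 mm above its origin, about 80 mm above the table; the direction from knob_2 to it is that of the arm
- ball_3 (a point): centre of the red ball (16 mm across) at the end of the arm of knob_3, 33.5 mm from its axis and 10 mm above its origin, about 80 mm above the table; the direction from knob_3 to it is that of the arm
- ball_4 (a point): centre of the red ball (16 mm across) at the end of the arm of knob_4, 33.5 mm from its axis and 10 mm above its origin, about 80 mm above the table; the direction from knob_4 to it is that of the arm
- cast_cabochon: loose oval turquoise cabochon in a gilt bezel, 24 x 32 x 9 mm, lying in front of the clamp; origin under its centre; to be left alone
- cast_cabochon_2: second such cabochon, to be left alone
- bead_tin: round aluminium tin with beads, 75 mm across, 21 mm high, left of the clamp; to be left alone
- wire_spool: standing wire spool, 51 mm across, 47 mm high, at the right; to be left alone
- small_tin: small open round tin of beads, 32 mm across, 11 mm high, at the right; to be left alone
- second_tin: round aluminium tin of red beads, 71 mm across, 21 mm high, right of the clamp; to be left alone
- ring_mandrel: grey tapered steel ring mandrel lying at the right, 260 mm long, 25 mm thick; to be left alone
There are look-alikes about, which are no part of the job. Of the things that look like the mould_clamp, the larger one is meant.

How it is judged:
On the way, in this order (a step that is already met when the one before it is completed fails the run):
1. first pass: all four levers are snug (each past 0.18 N m) (z of each of knob_1, knob_2, knob_3, knob_4 in the frame of mould_clamp below 0.07048 m), for 0.2 s.
2. second pass: all four levers are tight (each 0.45 to 0.78 N m) (z of knob_1 in the frame of mould_clamp between 0.069716 and 0.070136 m and z of knob_2 in the frame of mould_clamp between 0.069716 and 0.070136 m and z of knob_3 in the frame of mould_clamp between 0.069716 and 0.070136 m and z of knob_4 in the frame of mould_clamp between 0.069716 and 0.070136 m), for 0.2 s.
At the end, for the whole second after the job is handed in: each of the four levers is tightened to 0.45 to 0.78 N m (read from how far its thread has come down), the cover is level within 12 mrad, and the clamp is let go (all of step 2 and angle between cover's own z axis and vertical below 0.012 rad and contact force between each of the arm, the fingers and mould_clamp below 0.2 N); the robot touches nothing.
It fails at once if a lever is overtightened, past 0.85 N m (z of any of knob_1, knob_2, knob_3, knob_4 in the frame of mould_clamp below 0.069627 m).
It fails at once if a lever is taken to its final torque (past 0.5 N m) while another is not yet snug (under 0.18 N m) ((z of knob_1 in the frame of mould_clamp below 0.070073 m and z of any of knob_2, knob_3, knob_4 in the frame of mould_clamp above 0.07048 m) or (z of knob_2 in the frame of mould_clamp below 0.070073 m and z of any of knob_1, knob_3, knob_4 in the frame of mould_clamp above 0.07048 m) or (z of knob_3 in the frame of mould_clamp below 0.070073 m and z of any of knob_1, knob_2, knob_4 in the frame of mould_clamp above 0.07048 m) or (z of knob_4 in the frame of mould_clamp below 0.070073 m and z of any of knob_1, knob_2, knob_3 in the frame of mould_clamp above 0.07048 m)).
It fails at once if out of star order: two neighbouring levers are snug (past 0.18 N m) while the two opposite them are loose (under 0.12), or tight (past 0.5 N m) while the two opposite them are not (under 0.42) ((z of each of knob_1, knob_2 in the frame of mould_clamp below 0.07048 m and z of each of knob_3, knob_4 in the frame of mould_clamp above 0.070557 m) or (z of each of knob_2, knob_3 in the frame of mould_clamp below 0.07048 m and z of each of knob_4, knob_1 in the frame of mould_clamp above 0.070557 m) or (z of each of knob_3, knob_4 in the frame of mould_clamp below 0.07048 m and z of each of knob_1, knob_2 in the frame of mould_clamp above 0.070557 m) or (z of each of knob_4, knob_1 in the frame of mould_clamp below 0.07048 m and z of each of knob_2, knob_3 in the frame of mould_clamp above 0.070557 m) or (z of each of knob_1, knob_2 in the frame of mould_clamp below 0.070073 m and z of each of knob_3, knob_4 in the frame of mould_clamp above 0.070175 m) or (z of each of knob_2, knob_3 in the frame of mould_clamp below 0.070073 m and z of each of knob_4, knob_1 in the frame of mould_clamp above 0.070175 m) or (z of each of knob_3, knob_4 in the frame of mould_clamp below 0.070073 m and z of each of knob_1, knob_2 in the frame of mould_clamp above 0.070175 m) or (z of each of knob_4, knob_1 in the frame of mould_clamp below 0.070073 m and z of each of knob_2, knob_3 in the frame of mould_clamp above 0.070175 m)).
It fails at once if the cover is tipped by more than 16 mrad (about 1 degree) (angle between cover's own z axis and vertical above 0.016 rad).
It fails at once if a thing lying around is moved by more than 20 mm (distance of any of cast_cabochon, cast_cabochon_2, bead_tin, wire_spool, small_tin, second_tin, ring_mandrel from where it was at the start of the episode above 0.02 m).
It also fails if it takes over 72 s, if anything falls off the work surface, if the arm or the gripper's body presses on something with over 40 N, if the wrist force passes 120 N, or if a joint passes its speed limit or range.

## Working session

There is one attempt and no reset: what is moved stays moved. The work goes in short steps, Python scripts to look and compute and a tool call to move; the robot and the scene stay as the last step left them, time stands still between calls to the robot, and variables do not carry over. Pictures are saved under pics/ and viewed, about 8 in all and at most 12, crops included, and the job is handed in when it is done.

Besides the shell and the picture viewer there is one more tool, called by a JSON object that holds its "method" and its "body". jog_arm: Moves the arm, as the interface text tells. Its arguments: {"type":"object","properties":{"rows":{"type":"array","items":{"type":"array","items":{"type":"array","items":{"type":"number"}}}},"squeeze":{"type":"number"}},"required":["rows"]}

```bash
mkdir -p pics; cat > h.py <<'E'
import numpy as np, cv2
from station import env
def cam(n):
    c=env.camera_info(n); f=200/np.tan(np.radians(c["vertical_fov"])/2)
    return c,f
def ray(n,xy):
    c,f=cam(n);M=np.array(c["cam_to_world"])
    d=np.array([(xy[0]-c["cx"])/f,-(xy[1]-c["cy"])/f,-1.])
    return M[:3,3],M[:3,:3]@d
def atz(n,xy,z):
    o,d=ray(n,xy); return o+d*(z-o[2])/d[2]
def proj(n,p):
    c,f=cam(n);M=np.linalg.inv(np.array(c["cam_to_world"]));q=M[:3,:3]@np.array(p)+M[:3,3]
    return np.array([c["cx"]+f*q[0]/-q[2],c["cy"]+f*q[1]/q[2]])
def tri(a,b):
    (o1,d1),(o2,d2)=a,b
    A=np.stack([d1,-d2],1);s=np.linalg.lstsq(A,o2-o1,rcond=None)[0]
    p,q=o1+d1*s[0],o2+d2*s[1];return (p+q)/2,np.linalg.norm(p-q)
def save(im,n): cv2.imwrite("pics/"+n+".png",cv2.cvtColor(im,cv2.COLOR_RGB2BGR))
E
python3 - <<'E'
from h import *
print({k:v for k,v in env.camera_info("scene").items()});print(env.camera_info("top"));print(env.tips_ahead,env.read_state())
a=env.snapshot("scene");b=env.snapshot("top");save(a,"s0");save(b,"t0")
for c in("scene","top"):
    for n in("mould_clamp","knob_1","ball_1","cover"):
        for r in env.spot_point(c,n)[:8]: print(c,n,np.round(r["xy"],1),round(r["p"],2))
E
```

```text
{'vertical_fov': 48.16776295074098, 'cx': 326.87821297890923, 'cy': 198.02262200877917, 'cam_to_world': array([[-0.65540719,  0.58766102, -0.47444277, -0.07021156],
       [-0.75514728, -0.49828466,  0.42598707,  0.40305653],
       [ 0.01392844,  0.63746916,  0.77034997,  0.86337114],
       [ 0.        ,  0.        ,  0.        ,  1.        ]])}
{'vertical_fov': 49.11965456401239, 'cx': 319.3874928920776, 'cy': 194.15986184519102, 'cam_to_world': array([[-0.02631945,  0.9882913 , -0.15029172,  0.29977431],
       [-0.99962808, -0.02494576,  0.01101841, -0.03582213],
       [ 0.00714025,  0.15052582,  0.98858029,  1.01372825],
       [ 0.        ,  0.        ,  0.        ,  1.        ]])}
0.011 {'clock': 0.0, 'qpos': array([-1.46910921e+00,  2.45789087e-01,  1.55901765e+00,  2.16466853e-05,
        1.33867845e+00, -1.74097622e-01]), 'qd': array([ 0.0018875 ,  0.00142258,  0.00117653,  0.00138105, -0.00249927,
        0.0011638 ]), 'joint_torque': array([ 5.20551166e-04, -4.29511034e+01, -3.26126575e+01, -1.58238067e-04,
        5.44387673e-03,  5.53874173e-06]), 'eef_pos': array([ 0
[... 670 characters left out ...]
cene ball_1 [256.4 223.6] 0.45
scene ball_1 [290.5 224.7] 0.29
scene cover [285.5 214.6] 0.81
scene cover [350.4 177.7] 0.41
top mould_clamp [359.5 200.4] 0.79
top mould_clamp [272.5 196.8] 0.71
top knob_1 [290.5 194.9] 0.79
top knob_1 [265.7 208.1] 0.7
top knob_1 [250.7 180.8] 0.69
top knob_1 [355.4 208.5] 0.63
top knob_1 [278.3 170.8] 0.51
top knob_1 [346.4 191.1] 0.42
top knob_1 [373.1 198.6] 0.4
top knob_1 [363.9 180.6] 0.39
top ball_1 [263.8 225.5] 0.74
top ball_1 [270.9 150.1] 0.64
top ball_1 [367.2 170.8] 0.63
top ball_1 [351.5 221.2] 0.62
top ball_1 [385.2 204.4] 0.57
top ball_1 [305.8 185.1] 0.52
top ball_1 [336.8 185.7] 0.48
top cover [273.3 191.1] 0.91
top cover [357.1 194.8] 0.75
```

View pics/s0.png

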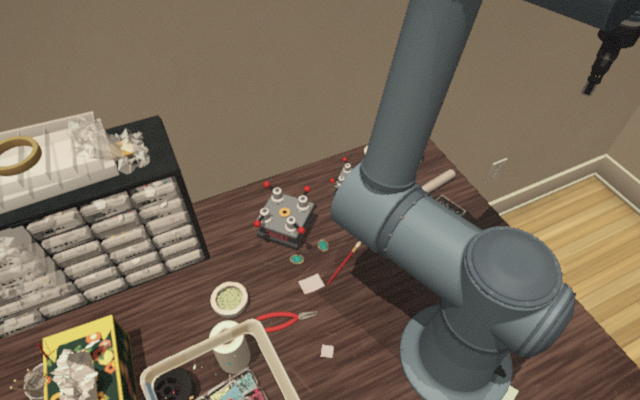

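View pics/t0.png

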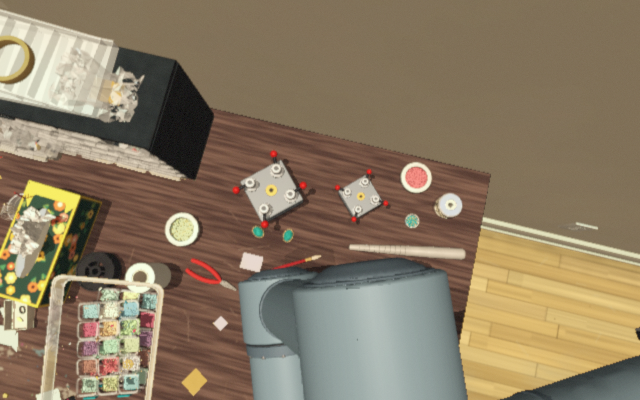

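Candidates for the clamp: the large one at top (271,190) / scene (286,215), and the small look-alike at top (360,197) / scene (350,178). I choose the larger one and measure its balls and hubs next.

```bash
cat > meas.py <<'E'
from h import *
from itertools import permutations
def reds(n,box,im):
    x0,y0,x1,y1=box;c=im[y0:y1,x0:x1].astype(float)
    m=((c[...,0]>110)&(c[...,0]>2.2*c[...,1])&(c[...,0]>2.2*c[...,2])).astype(np.uint8)
    k,l,s,ce=cv2.connectedComponentsWithStats(m)
    return [(ce[i]+[x0,y0],s[i][4]) for i in range(1,k) if s[i][4]>=8]
E
python3 - <<'E'
from meas import *
a=env.snapshot("scene");b=env.snapshot("top")
A=reds("scene",(235,165,330,250),a);B=reds("top",(222,140,318,238),b)
for x in A:print("s",np.round(x[0],1),x[1])
for x in B:print("t",np.round(x[0],1),x[1])
for x in B:
    for y in A:
        p,e=tri(ray("top",x[0]),ray("scene",y[0]))
        if .05<p[2]<.11 and e<.012: print("ball",np.round(p,4),round(e,4),np.round(x[0]),np.round(y[0]))
hs=[r["xy"] for r in env.spot_point("scene","knob_1")];ht=[r["xy"] for r in env.spot_point("top","knob_1")]
for x in ht:
    for y in hs:
        p,e=tri(ray("top",x),ray("scene",y))
        if .05<p[2]<.1 and e<.008: print("knob",np.round(p,4),round(e,4),np.round(x))
p=[cv2.resize(i[y0:y0+100,x0:x0+100],(400,400),interpolation=cv2.INTER_CUBIC) for i,x0,y0 in((a,235,160),(b,222,140))]
save(np.hstack(p),"c1")
E
```

```text
s [266.2 183.9] 33
s [306.8 188.3] 32
s [256.9 223.2] 38
s [301.  229.8] 41
t [273.  153.6] 41
t [302.6 184.9] 45
t [235.6 189.7] 47
t [264.3 223.9] 48
ball [0.5326 0.052  0.0848] 0.0009 [273. 154.] [266. 184.]
ball [ 0.4616 -0.0108  0.0849] 0.0011 [303. 185.] [307. 188.]
ball [0.4551 0.1333 0.0833] 0.0012 [236. 190.] [257. 223.]
ball [0.3797 0.0721 0.0839] 0.0013 [264. 224.] [301. 230.]
knob [0.4109 0.0721 0.0752] 0.0036 [264. 209.]
knob [0.4735 0.1012 0.0817] 0.0044 [250. 180.]
knob [0.4947 0.048  0.0794] 0.0029 [276. 172.]
knob [0.4434 0.0161 0.079 ] 0.0001 [290. 194.]
```

View pics/c1.png

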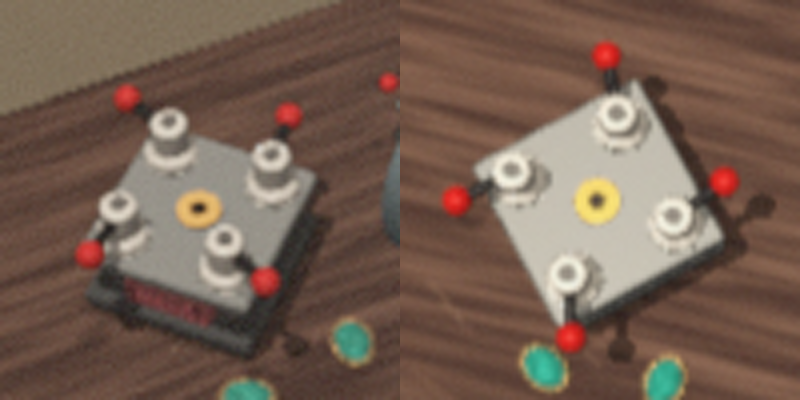

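```bash
cat > fit.py <<'E'
from h import *
from scipy.optimize import least_squares
N="ABCD"
bt=np.array([[273,153.6],[235.6,189.7],[264.3,223.9],[302.6,184.9]]);bs=np.array([[266.2,183.9],[256.9,223.2],[301,229.8],[306.8,188.3]])
ht=np.array([[276.2,168.2],[250,182.5],[264,208],[290.2,193.7]]);hs=np.array([[277.5,190.5],[264.7,211.5],[291.2,219.7],[302.7,198.7]])
def model(v):
    x,y,yaw,dz=v[:4];o=yaw+np.arange(4)*np.pi/2;c=np.array([x,y])
    h=c+.04525*np.stack([np.cos(o),np.sin(o)],1);th=o+v[4:8]
    b=h+.0335*np.stack([np.cos(th),np.sin(th)],1)
    return h,b,dz,o,th
def res(v):
    h,b,dz,o,th=model(v);r=[]
    for i in range(4):
        H=[*h[i],.086+dz];B=[*b[i],.08+dz]
        r+=[proj("top",H)-ht[i],proj("scene",H)-hs[i],proj("top",B)-bt[i],proj("scene",B)-bs[i]]
    return np.ravel(r)
s=least_squares(res,[.4556,.0594,-.3,0,.4,.8,.3,.9],loss="soft_l1")
h,b,dz,o,th=model(s.x)
E
python3 - <<'E'
from fit import *
print(np.round(s.x,4));print(np.round(res(s.x).reshape(4,8),1))
for i in range(4): print(N[i],"hub",np.round(h[i],4),"ball",np.round(b[i],4),"out",round(np.degrees(o[i]),1),"th",round(np.degrees(th[i]),1),"end",round(np.degrees(o[i])-20,1))
for q in((205,262),(160,118)):print("cab",np.round(atz("scene",q,0),3))
print("wall",np.round(atz("top",(213,108),0),3),np.round(atz("top",(490,175),0),3))
E
```

```text
[ 0.4562  0.0591 -0.2979  0.0017  0.4748  0.7182  0.3112  0.9233]
[[-0.1  0.1 -0.8 -0.5  0.4  0.5  0.1  0.8]
 [-0.1  0.1 -0.5 -0.9  0.5 -0.  -0.2  0.1]
 [ 0.   0.4 -0.3 -0.5  0.4  0.4 -0.1  0.6]
 [ 0.2  0.1 -0.2 -0.7  0.4  0.  -0.4  0.5]]
A hub [0.4994 0.0459] ball [0.5324 0.0518] out -17.1 th 10.1 end -37.1
B hub [0.4694 0.1024] ball [0.4558 0.133 ] out 72.9 th 114.1 end 52.9
C hub [0.4129 0.0724] ball [0.3794 0.072 ] out 162.9 th 180.8 end 142.9
D hub [0.4429 0.0159] ball [ 0.4625 -0.0113] out 252.9 th 305.8 end 232.9
cab [0.497 0.254 0.   ]
cab [1.005 0.098 0.   ]
wall [0.67  0.204 0.   ] [ 0.49  -0.452  0.   ]
```

```bash
cat > plan.py <<'E'
# plan.py K alpha_deg z n : rows to bring cage to arm angle alpha at lever K; arc if 'arc' given
import sys
from fit import *
SG=dict(A=1,D=1,B=-1,C=-1)   # phi = alpha + SG*90
s0=env.read_state()
def pose():
    q=s0["tcp_rot"];x=np.array([1-2*(q[2]**2+q[3]**2),2*(q[1]*q[2]+q[0]*q[3])]);return np.array(s0["eef_pos"]),np.arctan2(x[1],x[0])
def tgt(K,al,off=.007):
    i=N.index(K);e=np.array([np.cos(al),np.sin(al)]);t=np.array([e[1],-e[0]])
    return h[i]+.0335*e+off*t, al+SG[K]*np.pi/2
def alpha(K): # current alpha and radius error
    p,phi=pose();return phi-SG[K]*np.pi/2
def torque(K):
    i=N.index(K);p,phi=pose();F=np.array(s0["force"]);r=.0335
    al=alpha(K);t=np.array([np.sin(al),-np.cos(al)]);return -F[:2]@t*r, -F[:2]@t, F[:2]@[np.cos(al),np.sin(al)],F[2]
def rows(K,al1,z,n,claw,arc=False):
    p,phi=pose();al0=alpha(K)
    P1,ph1=tgt(K,al1);d=(ph1-phi+np.pi)%(2*np.pi)-np.pi
    if '--long' in sys.argv: d=ph1-phi
    out=[];cp,cphi=p.copy(),phi
    for k in range(1,n+1):
        f=k/n;ph=phi+d*f
        P=tgt(K,al1-d*(1-f))[0] if arc else p[:2]+(P1-p[:2])*f
        P=np.append(P,p[2]+(z-p[2])*f)
        X=np.array([np.cos(cphi),np.sin(cphi),0]);Y=np.array([np.sin(cphi),-np.cos(cphi),0]);D=(P-cp)*1000
        r=[claw,round(D@X,1),round(D@Y,1),round(-D[2],1),round(cphi-ph,3)]
        out.append(r);cp=cp+(X*r[1]+Y*r[2]-np.array([0,0,1])*r[3])/1000;cphi-=r[4]
    return out
if __name__=="__main__":
    K,al,z,n=sys.argv[1],np.radians(float(sys.argv[2])),float(sys.argv[3]),int(sys.argv[4])
    print("t",round(s0["clock"],2),"pose",np.round(pose()[0],4),"alpha",round(np.degrees(alpha(K)),1),"w",round(s0["width"],4),"tau,Ft,Fr,Fz",np.round(torque(K),2))
    r=rows(K,al,z,n,35,'arc' in sys.argv)
    for i in range(0,n,10):print([r[i:i+10]])
E
python3 plan.py A 21.6 0.15 19 --long
```

```text
t 0.7 pose [ 0.177  -0.6255  0.2423] alpha -164.2 w 0.0853 tau,Ft,Fr,Fz [-0.01 -0.22  0.48 -0.55]
[[[35, np.float64(-29.2), np.float64(-27.7), np.float64(4.9), np.float64(-0.171)], [35, np.float64(-24.0), np.float64(-32.3), np.float64(4.8), np.float64(-0.17)], [35, np.float64(-18.2), np.float64(-36.0), np.float64(4.9), np.float64(-0.171)], [35, np.float64(-11.9), np.float64(-38.4), np.float64(4.8), np.float64(-0.171)], [35, np.float64(-5.1), np.float64(-40.0), np.float64(4.9), np.float64(-0.17)], [35, np.float64(1.7), np.float64(-40.2), np.float64(4.8), np.float64(-0.171)], [35, np.float64(8.5), np.float64(-39.4), np.float64(4.9), np.float64(-0.171)], [35, np.float64(15.1), np.float64(-37.3), np.float64(4.9), np.float64(-0.17)], [35, np.float64(21.2), np.float64(-34.3), np.float64(4.8), np.float64(-0.171)], [35, np.float64(26.7), np.float64(-30.1), np.float64(4.9), np.float64(-0.171)]]]
[[[35, np.float64(31.4), np.float64(-25.1), np.float64(4.8), np.float64(-0.17)], [35, np.float64(35.3), np.float64(-19.5), np.float64(4.9), np.float64(-0.171)], [35, np.float64(38.0), np.float64(-13.2), np.float64(4.9), np.float64(-0.171)], [35, np.float64(39.8), np.float64(-6.5), np.float64(4.8), np.float64(-0.17)], [35, np.float64(40.2), np.float64(0.3), np.float64(4.9), np.float64(-0.171)], [35, np.float64(39.7), np.float64(7.2), np.float64(4.8), np.float64(-0.171)], [35, np.float64(37.8), np.float64(13.7), np.float64(4.9), np.float64(-0.17)], [35, np.float64(35.0), np.float64(20.0), np.float64(4.8), np.float64(-0.171)], [35, np.float64(31.0), np.float64(25.7), np.float64(4.9), np.float64(-0.171)]]]
```

{"method": "jog_arm", "body": {"rows": [[[35,-29,-28,5,-0.17],[35,-24,-32,5,-0.17],[35,-18,-36,5,-0.17],[35,-12,-38,5,-0.17],[35,-5,-40,5,-0.17],[35,2,-40,5,-0.17],[35,8,-39,5,-0.17],[35,15,-37,5,-0.17],[35,21,-34,5,-0.17],[35,27,-30,5,-0.17]]]}}

```text
clock: 1.95
eef_pos: [0.3656, -0.2704, 0.1924]
tcp_rot: [0.0, 0.979, 0.204, 0.0]
force: [-0.1, -0.3, 0.0]
width: 0.0299
```

{"method": "jog_arm", "body": {"rows": [[[35,31,-25,5,-0.17],[35,35,-20,5,-0.17],[35,38,-13,5,-0.17],[35,40,-7,5,-0.17],[35,40,0,5,-0.17],[35,40,7,5,-0.17],[35,38,14,5,-0.17],[35,35,20,5,-0.17],[35,31,26,5,-0.17]]]}}

```text
clock: 3.08
eef_pos: [0.5366, 0.0498, 0.1474]
tcp_rot: [0.0, 0.565, 0.825, 0.0]
force: [-0.1, -1.1, -0.1]
width: 0.03
```

```bash
sed -i 's/print(\[r\[i:i+10\]\])/print([[[float(v) for v in q] for q in r[i:i+10]]])/' plan.py
python3 plan.py A 21.6 0.110 4
python3 - <<'E'
from h import *
a=env.snapshot("scene");b=env.snapshot("top")
p=[cv2.resize(i[y0:y0+120,x0:x0+120],(400,400),interpolation=cv2.INTER_CUBIC) for i,x0,y0 in((a,225,140),(b,215,120))]
save(np.hstack(p),"c2")
E
```

```text
t 3.08 pose [0.5366 0.0498 0.1474] alpha 21.2 w 0.03 tau,Ft,Fr,Fz [-0.03 -0.96 -0.53 -0.1 ]
[[[35.0, 0.8, -0.6, 9.3, -0.002], [35.0, 0.7, -0.7, 9.4, -0.002], [35.0, 0.8, -0.6, 9.3, -0.001], [35.0, 0.8, -0.7, 9.4, -0.002]]]
```

View pics/c2.png

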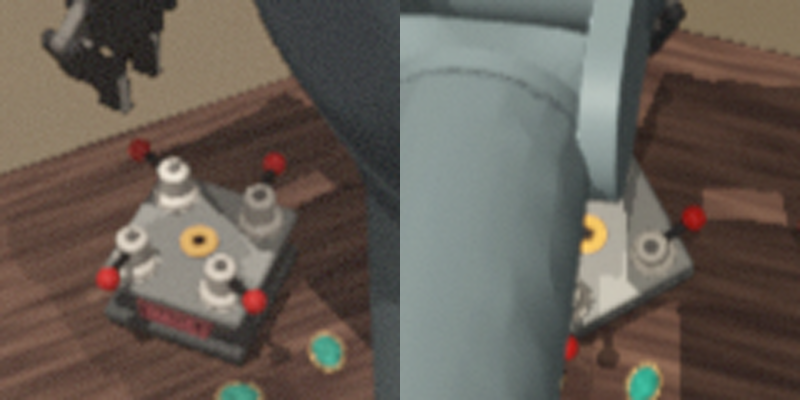

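```bash
python3 - <<'E'
from plan import *
p,phi=pose()
X=np.array([np.cos(phi),np.sin(phi),0])
for w in(-.022,.022): print(proj("scene",p+X*w-[0,0,.011]))
E
python3 plan.py A 21.6 0.077 6
```

```text
[268.48995977 161.13343564]
[257.67365217 173.7175603 ]
t 3.17 pose [0.5368 0.0511 0.147 ] alpha 21.2 w 0.0299 tau,Ft,Fr,Fz [-0.   -0.1  -0.66 -0.73]
[[[35.0, 0.3, -0.5, 11.7, -0.001], [35.0, 0.3, -0.6, 11.6, -0.001], [35.0, 0.3, -0.5, 11.7, -0.002], [35.0, 0.4, -0.5, 11.7, -0.001], [35.0, 0.3, -0.5, 11.7, -0.001], [35.0, 0.3, -0.6, 11.6, -0.001]]]
```

{"method": "jog_arm", "body": {"rows": [[[35,0,-1,12,0],[35,0,-1,12,0],[35,1,-1,12,0],[35,0,0,12,0],[35,1,0,12,0],[35,0,0,10,0]]]}}

```text
clock: 3.92
eef_pos: [0.5322, 0.0493, 0.0763]
tcp_rot: [-0.0, 0.567, 0.823, -0.0]
force: [-0.3, -0.7, -0.9]
width: 0.0295
```

```bash
python3 plan.py A 0 0.077 5 arc
python3 - <<'E'
from h import *
a=env.snapshot("scene")
save(cv2.resize(a[150:250,235:335],(600,600),interpolation=cv2.INTER_CUBIC),"c3")
E
```

```text
t 3.92 pose [0.5322 0.0493 0.0763] alpha 20.9 w 0.0295 tau,Ft,Fr,Fz [-0.02 -0.59 -0.55 -0.91]
[[[35.0, -1.0, 1.0, -0.1, 0.073], [35.0, -2.4, -0.6, -0.2, 0.073], [35.0, -2.4, -0.6, -0.1, 0.072], [35.0, -2.4, -0.6, -0.1, 0.073], [35.0, -2.4, -0.6, -0.2, 0.073]]]
```

View pics/c3.png

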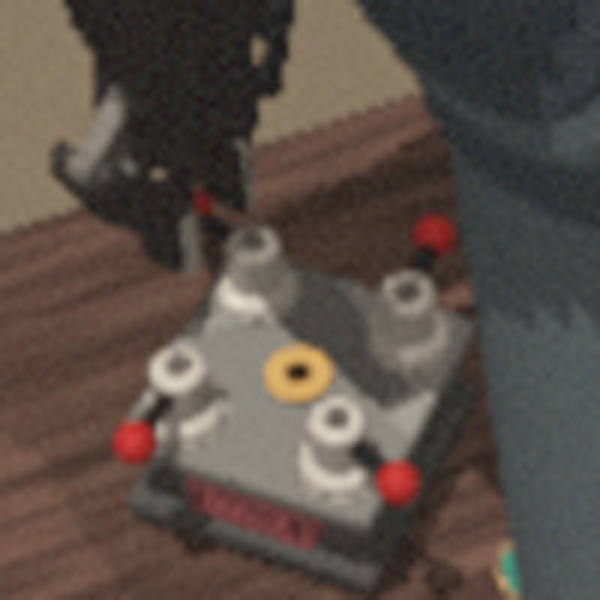

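The scene crop shows the near finger at crop (190,250), with ball A at (205,205) between the fingers, so the cage is in place.

{"method": "jog_arm", "body": {"rows": [[[35,-1,1,0,0.07],[35,-2.4,-0.6,0,0.07],[35,-2.4,-0.6,0,0.07],[35,-2.4,-0.6,0,0.07],[35,-2.4,-0.6,0,0.07]]]}}

```text
clock: 4.6
eef_pos: [0.5333, 0.0389, 0.0773]
tcp_rot: [-0.0, 0.703, 0.711, 0.0]
force: [-0.3, 0.7, 0.1]
width: 0.0299
```

```bash
python3 plan.py A -12 0.077 4 arc
```

```text
t 4.6 pose [0.5333 0.0389 0.0773] alpha 0.7 w 0.0299 tau,Ft,Fr,Fz [ 0.02  0.71 -0.28  0.07]
[[[35.0, -1.5, -0.7, 0.1, 0.055], [35.0, -1.9, -0.5, 0.1, 0.056], [35.0, -1.8, -0.4, 0.0, 0.055], [35.0, -1.8, -0.4, 0.1, 0.055]]]
```

{"method": "jog_arm", "body": {"rows": [[[35,-1.5,-0.7,0,0.055],[35,-1.9,-0.5,0,0.055],[35,-1.8,-0.4,0,0.055],[35,-1.8,-0.4,0,0.055],[35,0,0,0,0]]]}}

```text
clock: 5.22
eef_pos: [0.5307, 0.0326, 0.0772]
tcp_rot: [-0.0, 0.776, 0.631, 0.0]
force: [-0.0, 4.2, -0.3]
width: 0.03
```

```bash
python3 plan.py A -20 0.077 3 arc
```

```text
t 5.22 pose [0.5307 0.0326 0.0772] alpha -11.8 w 0.03 tau,Ft,Fr,Fz [ 0.14  4.07 -0.87 -0.35]
[[[35.0, -2.0, -0.2, 0.1, 0.048], [35.0, -1.6, -0.4, 0.0, 0.048], [35.0, -1.6, -0.3, 0.1, 0.048]]]
```

{"method": "jog_arm", "body": {"rows": [[[35,-2,-0.2,0,0.05],[35,-1.7,-0.4,0,0.05],[35,-1.7,-0.3,0,0.05],[35,0,0,0,0]]]}}

```text
clock: 5.72
eef_pos: [0.5283, 0.0284, 0.077]
tcp_rot: [-0.001, 0.821, 0.571, 0.001]
force: [-0.3, 8.0, -2.1]
width: 0.0296
```

```bash
python3 plan.py A -15 0.12 3 arc; python3 plan.py C 190 0.12 5
```

```text
t 5.72 pose [0.5283 0.0284 0.077 ] alpha -20.4 w 0.0296 tau,Ft,Fr,Fz [ 0.25  7.42 -3.04 -2.13]
[[[35.0, 0.4, 0.6, -14.3, -0.031], [35.0, 1.1, 0.2, -14.3, -0.031], [35.0, 1.0, 0.2, -14.4, -0.032]]]
t 5.72 pose [0.5283 0.0284 0.077 ] alpha 159.6 w 0.0296 tau,Ft,Fr,Fz [-0.25 -7.42  3.04 -2.13]
[[[35.0, -1.9, -31.2, -8.6, -0.106], [35.0, 1.3, -31.2, -8.6, -0.106], [35.0, 4.7, -30.9, -8.6, -0.106], [35.0, 7.9, -30.2, -8.6, -0.106], [35.0, 11.1, -29.2, -8.6, -0.106]]]
```

{"method": "jog_arm", "body": {"rows": [[[35,6,0,0,0],[35,0,0,-22,0],[35,0,0,-23,0]]]}}

```text
clock: 6.1
eef_pos: [0.5306, 0.0325, 0.1227]
tcp_rot: [0.0, 0.821, 0.571, -0.0]
force: [-0.4, 0.4, 0.6]
width: 0.0301
```

```bash
python3 plan.py C 192 0.12 6
```

```text
t 6.1 pose [0.5306 0.0325 0.1227] alpha 159.7 w 0.0301 tau,Ft,Fr,Fz [-0.01 -0.23  0.5   0.61]
[[[35.0, -2.6, -26.0, 0.5, -0.094], [35.0, -0.1, -26.2, 0.4, -0.094], [35.0, 2.3, -26.1, 0.5, -0.094], [35.0, 4.8, -25.7, 0.4, -0.094], [35.0, 7.2, -25.2, 0.5, -0.094], [35.0, 9.5, -24.4, 0.4, -0.094]]]
```

{"method": "jog_arm", "body": {"rows": [[[35,-2.6,-26,0.5,-0.094],[35,0,-26,0.5,-0.094],[35,2.3,-26,0.5,-0.094],[35,4.8,-26,0.5,-0.094],[35,7.2,-25,0.5,-0.094],[35,9.5,-24.4,0.5,-0.094],[35,0,0,0,0]]]}}

```text
clock: 6.98
eef_pos: [0.3781, 0.0729, 0.1192]
tcp_rot: [0.0, 0.63, 0.777, -0.0]
force: [0.2, -0.5, -0.8]
width: 0.0299
```

```bash
python3 plan.py C 192 0.077 4
```

```text
t 6.97 pose [0.3781 0.0729 0.1192] alpha 192.0 w 0.0299 tau,Ft,Fr,Fz [ 0.02  0.51 -0.07 -0.77]
[[[35.0, -0.2, 0.1, 10.5, -0.0], [35.0, -0.1, 0.1, 10.6, -0.0], [35.0, -0.2, 0.1, 10.5, -0.001], [35.0, -0.1, 0.1, 10.6, 0.0]]]
```

{"method": "jog_arm", "body": {"rows": [[[35,0,0,14,0],[35,0,0,14,0],[35,0,0,14,0],[35,0,0,0,0]]]}}

```text
clock: 7.48
eef_pos: [0.3777, 0.0727, 0.0755]
tcp_rot: [-0.002, 0.63, 0.777, -0.001]
force: [-0.3, -0.3, 0.7]
width: 0.0301
```

```bash
python3 plan.py C 172 0.077 5 arc
```

```text
t 7.47 pose [0.3777 0.0727 0.0755] alpha 191.9 w 0.0301 tau,Ft,Fr,Fz [0.01 0.23 0.34 0.73]
[[[35.0, 1.8, 1.5, -0.3, 0.069], [35.0, 2.3, 0.5, -0.3, 0.07], [35.0, 2.3, 0.6, -0.3, 0.069], [35.0, 2.3, 0.6, -0.3, 0.07], [35.0, 2.3, 0.5, -0.3, 0.069]]]
```

{"method": "jog_arm", "body": {"rows": [[[35,1.8,1.5,-0.3,0.07],[35,2.3,0.5,-0.3,0.07],[35,2.3,0.6,-0.3,0.07],[35,2.3,0.6,-0.3,0.07],[35,2.3,0.5,-0.3,0.07],[35,2.3,0.5,0,0.07],[35,0,0,0,0]]]}}

```text
clock: 8.35
eef_pos: [0.3829, 0.0861, 0.0789]
tcp_rot: [0.0, 0.778, 0.629, -0.0]
force: [0.2, -0.4, -0.6]
width: 0.0297
```

```bash
python3 plan.py C 160 0.077 4 arc
```

```text
t 8.35 pose [0.3829 0.0861 0.0789] alpha 167.9 w 0.0297 tau,Ft,Fr,Fz [ 0.01  0.32 -0.22 -0.55]
[[[35.0, 1.1, -1.1, 0.5, 0.035], [35.0, 1.1, 0.3, 0.4, 0.034], [35.0, 1.2, 0.3, 0.5, 0.035], [35.0, 1.1, 0.2, 0.5, 0.034]]]
```

{"method": "jog_arm", "body": {"rows": [[[35,2.2,-0.8,1,0.07],[35,2.3,0.5,0.5,0.07],[35,0,0,0,0]]]}}

```text
clock: 8.72
eef_pos: [0.3843, 0.09, 0.078]
tcp_rot: [0.001, 0.819, 0.573, 0.0]
force: [-1.0, -4.5, 3.7]
width: 0.0297
```

```bash
python3 plan.py C 152 0.077 3 arc
```

```text
t 8.72 pose [0.3843 0.09   0.078 ] alpha 160.0 w 0.0297 tau,Ft,Fr,Fz [ 0.15  4.58 -0.59  3.73]
[[[35.0, 1.8, -0.2, 0.3, 0.046], [35.0, 1.6, 0.3, 0.3, 0.047], [35.0, 1.5, 0.4, 0.4, 0.046]]]
```

{"method": "jog_arm", "body": {"rows": [[[35,1.8,-0.2,0,0.047],[35,1.6,0.3,0,0.047],[35,1.5,0.4,0,0.047],[35,0,0,0,0]]]}}

```text
clock: 9.22
eef_pos: [0.3866, 0.0937, 0.0778]
tcp_rot: [0.002, 0.858, 0.514, -0.0]
force: [0.5, -8.5, 2.1]
width: 0.0302
```

```bash
python3 plan.py C 152 0.077 3 arc
```

```text
t 9.22 pose [0.3866 0.0937 0.0778] alpha 151.9 w 0.0302 tau,Ft,Fr,Fz [ 0.24  7.29 -4.45  2.11]
[[[35.0, 0.5, -0.3, 0.3, -0.0], [35.0, 0.0, 0.0, 0.3, -0.001], [35.0, 0.0, -0.0, 0.2, -0.0]]]
```

{"method": "jog_arm", "body": {"rows": [[[35,-6,0,0,0],[35,0,0,-22,0],[35,0,0,-23,0]]]}}

```text
clock: 9.6
eef_pos: [0.3822, 0.0898, 0.1222]
tcp_rot: [-0.001, 0.858, 0.514, -0.0]
force: [-0.3, -0.1, 0.1]
width: 0.0295
```

```bash
python3 plan.py B 126 0.12 5
```

```text
t 9.6 pose [0.3822 0.0898 0.1222] alpha 151.8 w 0.0295 tau,Ft,Fr,Fz [0.01 0.29 0.22 0.1 ]
[[[35.0, 14.7, 8.8, 0.4, 0.09], [35.0, 15.3, 7.4, 0.5, 0.09], [35.0, 16.0, 6.0, 0.4, 0.09], [35.0, 16.5, 4.5, 0.5, 0.09], [35.0, 16.8, 3.1, 0.4, 0.09]]]
```

{"method": "jog_arm", "body": {"rows": [[[35,14.7,8.8,0,0.09],[35,15.3,7.4,0,0.09],[35,16,6,0,0.09],[35,16.5,4.5,0,0.09],[35,16.8,3.1,0,0.09],[35,0,0,0,0],[35,0,0,15,0],[35,0,0,15,0],[35,0,0,15,0],[35,0,0,0,0]]]}}

```text
clock: 10.85
eef_pos: [0.4547, 0.1332, 0.0753]
tcp_rot: [-0.001, 0.951, 0.309, -0.002]
force: [0.0, 0.2, 0.1]
width: 0.0298
```

```bash
python3 plan.py B 90 0.077 9 arc
```

```text
t 10.85 pose [0.4547 0.1332 0.0753] alpha 126.0 w 0.0298 tau,Ft,Fr,Fz [-0.   -0.11  0.15  0.07]
[[[35.0, 3.2, 0.6, -0.2, 0.07], [35.0, 2.3, 0.6, -0.2, 0.07], [35.0, 2.3, 0.6, -0.2, 0.069], [35.0, 2.3, 0.6, -0.1, 0.07], [35.0, 2.3, 0.5, -0.2, 0.07], [35.0, 2.3, 0.6, -0.2, 0.07], [35.0, 2.4, 0.6, -0.2, 0.069], [35.0, 2.3, 0.5, -0.2, 0.07], [35.0, 2.3, 0.6, -0.2, 0.07]]]
```

{"method": "jog_arm", "body": {"rows": [[[35,3.2,0.6,0,0.07],[35,2.3,0.6,-0.2,0.07],[35,2.3,0.6,-0.2,0.07],[35,2.3,0.6,0,0.07],[35,2.3,0.5,-0.2,0.07],[35,2.3,0.6,-0.2,0.07],[35,2.4,0.6,0,0.07],[35,2.3,0.5,-0.2,0.07],[35,2.3,0.6,0,0.07],[35,0,0,0,0]]]}}

```text
clock: 12.1
eef_pos: [0.4783, 0.1361, 0.0785]
tcp_rot: [-0.0, 1.0, -0.001, 0.0]
force: [-1.1, -0.0, -0.1]
width: 0.0294
```

```bash
python3 plan.py B 78 0.077 3 arc
```

```text
t 12.1 pose [0.4783 0.1361 0.0785] alpha 89.9 w 0.0294 tau,Ft,Fr,Fz [ 0.04  1.11 -0.05 -0.1 ]
[[[35.0, 0.5, 0.7, 0.5, 0.069], [35.0, 2.3, 0.6, 0.5, 0.07], [35.0, 2.3, 0.6, 0.5, 0.069]]]
```

{"method": "jog_arm", "body": {"rows": [[[35,0.5,0.7,0.5,0.07],[35,2.3,0.6,0.5,0.07],[35,2.3,0.6,0.5,0.07],[35,0,0,0,0]]]}}

```text
clock: 12.6
eef_pos: [0.4828, 0.1338, 0.0769]
tcp_rot: [-0.0, 0.994, -0.105, -0.0]
force: [-1.7, 0.2, 0.7]
width: 0.0301
```

```bash
python3 plan.py B 70 0.077 3 arc
```

```text
t 12.6 pose [0.4828 0.1338 0.0769] alpha 78.0 w 0.0301 tau,Ft,Fr,Fz [ 0.06  1.71 -0.12  0.69]
[[[35.0, 2.0, 0.4, -0.0, 0.046], [35.0, 1.6, 0.3, -0.1, 0.047], [35.0, 1.5, 0.4, -0.0, 0.046]]]
```

{"method": "jog_arm", "body": {"rows": [[[35,2,0.4,0,0.047],[35,1.6,0.3,0,0.047],[35,1.5,0.4,0,0.047],[35,1.5,0.4,0,0.047],[35,0,0,0,0]]]}}

```text
clock: 13.22
eef_pos: [0.4874, 0.131, 0.0765]
tcp_rot: [-0.0, 0.98, -0.198, -0.002]
force: [-5.7, 2.1, 4.6]
width: 0.0295
```

```bash
python3 plan.py B 63 0.077 2 arc
```

```text
t 13.22 pose [0.4874 0.131  0.0765] alpha 67.2 w 0.0295 tau,Ft,Fr,Fz [ 0.2   6.04 -0.32  4.64]
[[[35.0, 2.8, 0.1, -0.2, 0.037], [35.0, 1.2, 0.3, -0.3, 0.036]]]
```

{"method": "jog_arm", "body": {"rows": [[[35,1.6,0.2,-0.3,0.035],[35,1.4,0.3,-0.3,0.035],[35,0,0,0,0]]]}}

```text
clock: 13.6
eef_pos: [0.4889, 0.1298, 0.0765]
tcp_rot: [-0.0, 0.973, -0.232, -0.003]
force: [-6.8, 3.5, 3.5]
width: 0.0298
```

```bash
python3 plan.py B 63 0.077 2 arc
```

```text
t 13.6 pose [0.4889 0.1298 0.0765] alpha 63.2 w 0.0298 tau,Ft,Fr,Fz [0.26 7.66 0.01 3.52]
[[[35.0, 2.0, -0.3, -0.2, 0.001], [35.0, 0.1, 0.0, -0.3, 0.002]]]
```

{"method": "jog_arm", "body": {"rows": [[[35,-6,0,0,0],[35,0,0,-22,0],[35,0,0,-23,0]]]}}

```text
clock: 13.98
eef_pos: [0.486, 0.1315, 0.1229]
tcp_rot: [0.0, 0.973, -0.232, 0.0]
force: [0.4, -0.1, 0.8]
width: 0.0297
```

```bash
python3 plan.py D 318 0.12 8
```

```text
t 13.97 pose [0.486  0.1315 0.1229] alpha -116.8 w 0.0297 tau,Ft,Fr,Fz [ 0.01  0.43 -0.12  0.77]
[[[35.0, 5.5, 17.3, 0.4, -0.163], [35.0, 2.7, 17.9, 0.3, -0.164], [35.0, -0.3, 18.1, 0.4, -0.163], [35.0, -3.3, 17.9, 0.3, -0.163], [35.0, -6.1, 17.0, 0.4, -0.163], [35.0, -8.8, 15.9, 0.4, -0.164], [35.0, -11.2, 14.2, 0.3, -0.163], [35.0, -13.4, 12.2, 0.4, -0.163]]]
```

{"method": "jog_arm", "body": {"rows": [[[35,5.5,17.3,0.4,-0.163],[35,2.7,17.9,0.3,-0.163],[35,-0.3,18,0.4,-0.163],[35,-3.3,18,0.3,-0.163],[35,-6,17,0.4,-0.163],[35,-8.8,16,0.4,-0.163],[35,-11.2,14.2,0.3,-0.163],[35,-13.4,12.2,0.4,-0.163],[35,0,0,0,0]]]}}

```text
clock: 15.1
eef_pos: [0.4632, -0.0124, 0.1198]
tcp_rot: [0.0, 0.915, 0.404, 0.0]
force: [0.2, 0.3, -0.2]
width: 0.03
```

```bash
python3 plan.py D 318 0.077 3
```

```text
t 15.1 pose [ 0.4632 -0.0124  0.1198] alpha -42.4 w 0.03 tau,Ft,Fr,Fz [ 0.01  0.31 -0.07 -0.16]
[[[35.0, 0.2, -0.2, 14.3, -0.002], [35.0, 0.1, -0.2, 14.2, -0.002], [35.0, 0.2, -0.2, 14.3, -0.003]]]
```

{"method": "jog_arm", "body": {"rows": [[[35,0,0,14,0],[35,0,0,14,0],[35,0,0,14.5,0],[35,0,0,0,0]]]}}

```text
clock: 15.6
eef_pos: [0.4616, -0.0111, 0.075]
tcp_rot: [-0.001, 0.914, 0.405, -0.002]
force: [-0.1, 0.7, -0.3]
width: 0.0299
```

```bash
python3 plan.py D 280 0.077 9 arc
```

```text
t 15.6 pose [ 0.4616 -0.0111  0.075 ] alpha -42.2 w 0.0299 tau,Ft,Fr,Fz [ 0.01  0.45 -0.49 -0.27]
[[[35.0, -2.0, 0.9, -0.2, 0.073], [35.0, -2.5, -0.6, -0.2, 0.074], [35.0, -2.4, -0.6, -0.3, 0.073], [35.0, -2.5, -0.6, -0.2, 0.073], [35.0, -2.4, -0.6, -0.2, 0.073], [35.0, -2.4, -0.6, -0.2, 0.074], [35.0, -2.5, -0.6, -0.2, 0.073], [35.0, -2.4, -0.6, -0.2, 0.073], [35.0, -2.4, -0.6, -0.3, 0.074]]]
```

{"method": "jog_arm", "body": {"rows": [[[35,-2,0.9,-0.2,0.073],[35,-2.5,-0.6,-0.2,0.073],[35,-2.4,-0.6,-0.2,0.073],[35,-2.5,-0.6,-0.2,0.073],[35,-2.4,-0.6,0,0.073],[35,-2.4,-0.6,-0.2,0.073],[35,-2.5,-0.6,0,0.073],[35,-2.4,-0.6,0,0.073],[35,-2.4,-0.6,0,0.073],[35,0,0,0,0]]]}}

```text
clock: 16.85
eef_pos: [0.4435, -0.019, 0.0783]
tcp_rot: [0.0, 0.996, 0.089, 0.0]
force: [-0.3, -0.6, 0.1]
width: 0.03
```

```bash
python3 plan.py D 268 0.077 4 arc
```

```text
t 16.85 pose [ 0.4435 -0.019   0.0783] alpha -79.8 w 0.03 tau,Ft,Fr,Fz [-0.01 -0.39  0.55  0.14]
[[[35.0, -3.2, -1.3, 0.3, 0.053], [35.0, -1.7, -0.5, 0.3, 0.053], [35.0, -1.8, -0.4, 0.3, 0.054], [35.0, -1.8, -0.4, 0.4, 0.053]]]
```

{"method": "jog_arm", "body": {"rows": [[[35,-3.2,-1.3,0.3,0.053],[35,-1.7,-0.5,0.3,0.053],[35,-1.8,-0.4,0.3,0.053],[35,-1.8,-0.4,0.3,0.053],[35,0,0,0,0]]]}}

```text
clock: 17.48
eef_pos: [0.4348, -0.0174, 0.077]
tcp_rot: [0.0, 1.0, -0.017, 0.0]
force: [-0.4, -0.2, -0.1]
width: 0.0301
```

```bash
python3 plan.py D 258 0.077 3 arc
```

```text
t 17.48 pose [ 0.4348 -0.0174  0.077 ] alpha -91.9 w 0.0301 tau,Ft,Fr,Fz [-0.01 -0.36  0.21 -0.08]
[[[35.0, -1.9, -0.5, 0.0, 0.059], [35.0, -2.0, -0.5, 0.0, 0.058], [35.0, -1.9, -0.4, 0.0, 0.059]]]
```

{"method": "jog_arm", "body": {"rows": [[[35,-2,-0.5,0,0.059],[35,-2,-0.5,0,0.059],[35,-1.9,-0.4,0,0.059],[35,0,0,0,0]]]}}

```text
clock: 17.98
eef_pos: [0.4295, -0.0154, 0.0771]
tcp_rot: [-0.0, 0.994, -0.105, 0.001]
force: [3.0, 0.6, -1.5]
width: 0.0297
```

```bash
python3 plan.py D 250 0.077 3 arc
```

```text
t 17.98 pose [ 0.4295 -0.0154  0.0771] alpha -102.0 w 0.0297 tau,Ft,Fr,Fz [ 0.09  2.83 -1.18 -1.54]
[[[35.0, -1.9, -0.3, 0.0, 0.046], [35.0, -1.6, -0.3, 0.1, 0.047], [35.0, -1.5, -0.4, -0.0, 0.046]]]
```

0.09 N m at 258°; I'll go on to about 247°.

{"method": "jog_arm", "body": {"rows": [[[35,-1.9,-0.3,0,0.047],[35,-1.7,-0.3,0,0.047],[35,-1.7,-0.4,0,0.047],[35,-1.7,-0.4,0,0.047],[35,0,0,0,0]]]}}

```text
clock: 18.6
eef_pos: [0.4242, -0.0126, 0.0774]
tcp_rot: [0.0, 0.98, -0.198, 0.003]
force: [6.3, -0.9, -5.8]
width: 0.0301
```

```bash
python3 plan.py D 247 0.077 3 arc
```

```text
t 18.6 pose [ 0.4242 -0.0126  0.0774] alpha -112.8 w 0.0301 tau,Ft,Fr,Fz [ 0.21  6.15 -1.63 -5.78]
[[[35.0, -0.9, -0.0, 0.1, 0.001], [35.0, -0.0, -0.0, 0.2, 0.001], [35.0, -0.1, -0.1, 0.1, 0.001]]]
```

{"method": "jog_arm", "body": {"rows": [[[35,-1.6,-0.2,0,0.035],[35,-1.3,-0.3,0,0.035],[35,0,0,0,0]]]}}

```text
clock: 18.98
eef_pos: [0.4223, -0.0113, 0.0775]
tcp_rot: [0.0, 0.973, -0.232, 0.003]
force: [8.8, -1.9, -6.9]
width: 0.0302
```

```bash
python3 plan.py D 247 0.077 1 arc
```

```text
t 18.98 pose [ 0.4223 -0.0113  0.0775] alpha -116.8 w 0.0302 tau,Ft,Fr,Fz [ 0.29  8.74 -2.27 -6.9 ]
[[[35.0, 1.4, 0.3, 0.5, -0.067]]]
```

{"method": "jog_arm", "body": {"rows": [[[35,6,0,0,0],[35,0,0,-22,0],[35,0,0,-23,0],[35,0,0,0,0]]]}}

```text
clock: 19.48
eef_pos: [0.4265, -0.0136, 0.1232]
tcp_rot: [0.0, 0.973, -0.232, 0.002]
force: [0.0, -0.8, 0.1]
width: 0.0299
```

```bash
python3 plan.py A -9 0.12 10
python3 - <<'E'
from h import *
a=env.snapshot("scene");b=env.snapshot("top")
p=[cv2.resize(i[y0:y0+120,x0:x0+120],(400,400),interpolation=cv2.INTER_CUBIC) for i,x0,y0 in((a,225,140),(b,215,120))]
save(np.hstack(p),"c4")
E
```

```text
t 19.48 pose [ 0.4265 -0.0136  0.1232] alpha -116.9 w 0.0299 tau,Ft,Fr,Fz [0.01 0.37 0.72 0.13]
[[[35.0, 7.2, -9.0, 0.3, -0.188], [35.0, 8.8, -7.4, 0.3, -0.189], [35.0, 10.0, -5.7, 0.4, -0.188], [35.0, 10.9, -3.7, 0.3, -0.188], [35.0, 11.4, -1.6, 0.3, -0.188], [35.0, 11.5, 0.5, 0.3, -0.189], [35.0, 11.2, 2.8, 0.3, -0.188], [35.0, 10.5, 4.7, 0.4, -0.188], [35.0, 9.4, 6.6, 0.3, -0.188], [35.0, 8.0, 8.3, 0.3, -0.189]]]
```

View pics/c4.png

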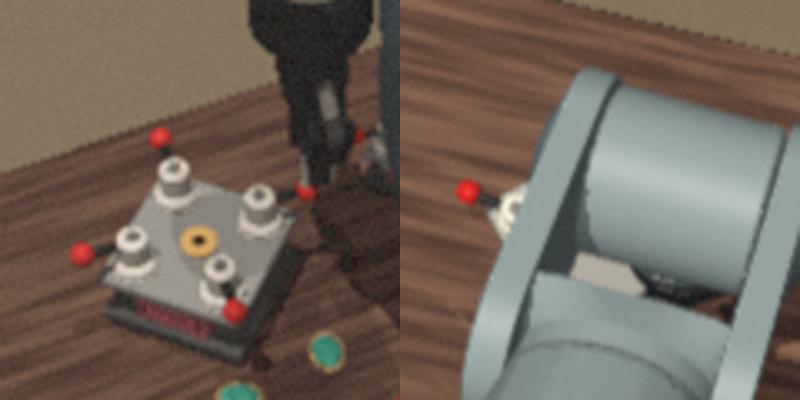

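The scene crop shows all four levers turned, with balls at crop (162,137), (83,253), (235,310) and (307,190). The cover looks level. Now the second pass, starting at A.

{"method": "jog_arm", "body": {"rows": [[[35,7.2,-9,0.3,-0.187],[35,8.8,-7.4,0.3,-0.187],[35,10,-5.7,0.3,-0.187],[35,10.9,-3.7,0.3,-0.187],[35,11.4,-1.6,0.3,-0.187],[35,11.5,0.5,0.3,-0.187],[35,11.2,2.8,0.3,-0.187],[35,10.5,4.7,0.3,-0.187],[35,9.4,6.6,0.3,-0.187],[35,8,8.3,0.3,-0.187]]]}}

```text
clock: 20.82
eef_pos: [0.5298, 0.0337, 0.1169]
tcp_rot: [-0.001, 0.763, 0.647, -0.001]
force: [-0.1, 0.1, 0.1]
width: 0.0302
```

```bash
cat > ang.py <<'E'
import cv2
from fit import *
from meas import reds
from scipy.optimize import minimize_scalar
def go(im,box=(235,165,330,250)):
    R=reds("scene",box,im)
    for i in range(4):
        f=lambda t,q:np.linalg.norm(proj("scene",[*(h[i]+.0335*np.array([np.cos(t),np.sin(t)])),.0817])-q)
        best=min(((f(t,q),t,a) for q,a in R for t in np.radians(np.arange(0,360,.5))),key=lambda z:z[0])
        print(N[i],"theta",round(np.degrees(best[1]),1),"rel out",round((best[1]-o[i]+np.pi)%(2*np.pi)-np.pi,2),"res",round(best[0],2),best[2])
E
python3 - <<'E'
from ang import *
go(cv2.cvtColor(cv2.imread("pics/s0.png"),cv2.COLOR_BGR2RGB)); print()
go(env.snapshot("scene"))
E
python3 plan.py A -9 0.12 2
```

```text
t 20.82 pose [0.5298 0.0337 0.1169] alpha -9.4 w 0.0302 tau,Ft,Fr,Fz [ 0.    0.04 -0.09  0.05]
[[[35.0, 0.1, 0.8, -1.5, -0.004], [35.0, 0.2, 0.8, -1.6, -0.003]]]Traceback (most recent call last):
  File "<stdin>", line 2, in <module>
  File "ang.py", line 9, in go
    best=min(((f(t,q),t,a) for q,a in R for t in np.radians(np.arange(0,360,.5))),key=lambda z:z[0])
  File "ang.py", line 9, in <genexpr>
    best=min(((f(t,q),t,a) for q,a in R for t in np.radians(np.arange(0,360,.5))),key=lambda z:z[0])
               ~^^^^^
  File "ang.py", line 8, in <lambda>
    f=lambda t,q:np.linalg.norm(proj("scene",[*(h[i]+.0335*np.array([np.cos(t),np.sin(t)])),.0817])-q)
                                ~~~~^^^^^^^^^^^^^^^^^^^^^^^^^^^^^^^^^^^^^^^^^^^^^^^^^^^^^^^^^^^^^^^
  File "h.py", line 13, in proj
    c,f=cam(n);M=np.linalg.inv(np.array(c["cam_to_world"]));q=M[:3,:3]@np.array(p)+M[:3,3]
        ~~~^^^
  File "h.py", line 4, in cam
    c=env.camera_info(n); f=200/np.tan(np.radians(c["vertical_fov"])/2)
ValueError: time passes only in moves, steps and waits
```

```bash
sed -i 's/^def cam(n):/import functools\n@functools.cache\ndef cam(n):/' h.py
python3 - <<'E'
from ang import *
go(cv2.cvtColor(cv2.imread("pics/s0.png"),cv2.COLOR_BGR2RGB)); print()
go(env.snapshot("scene"))
E
python3 plan.py A -9 0.077 4
```

```text
A theta 8.0 rel out 0.44 res 0.6 34
B theta 115.0 rel out 0.73 res 0.27 39
C theta 182.5 rel out 0.34 res 0.41 41
D theta 305.0 rel out 0.91 res 0.59 32

A theta 91.0 rel out 1.89 res 23.19 42
B theta 67.0 rel out -0.1 res 0.39 42
C theta 156.5 rel out -0.11 res 0.07 35
D theta 247.5 rel out -0.09 res 0.07 28
t 20.88 pose [0.5309 0.0339 0.1172] alpha -9.2 w 0.03 tau,Ft,Fr,Fz [ 0.    0.1  -0.43  0.58]
[[[35.0, -0.0, 0.1, 10.1, -0.001], [35.0, -0.1, 0.2, 10.0, -0.001], [35.0, 0.0, 0.1, 10.1, -0.0], [35.0, -0.0, 0.2, 10.0, -0.001]]]
```

{"method": "jog_arm", "body": {"rows": [[[35,0,0,13,0],[35,0,0.3,13,0],[35,0,0.3,14,0],[35,0,0,0,0],[35,-2,-0.3,0,0.06],[35,-2,-0.4,0,0.06],[35,-2,-0.5,0,0.06],[35,-2,-0.5,0,0.06],[35,0,0,0,0]]]}}

```text
clock: 22.0
eef_pos: [0.5279, 0.0275, 0.0791]
tcp_rot: [-0.001, 0.837, 0.547, 0.002]
force: [2.0, 7.2, -1.0]
width: 0.0302
```

```bash
python3 plan.py A -32 0.077 3 arc
```

```text
t 22.0 pose [0.5279 0.0275 0.0791] alpha -23.6 w 0.0302 tau,Ft,Fr,Fz [ 0.25  7.43 -1.06 -1.03]
[[[35.0, -3.2, -0.3, 0.7, 0.049], [35.0, -1.6, -0.4, 0.7, 0.048], [35.0, -1.6, -0.4, 0.7, 0.049]]]
```

{"method": "jog_arm", "body": {"rows": [[[35,-1.8,-0.3,0.5,0.05],[35,-1.7,-0.4,0.5,0.05],[35,-1.7,-0.4,0.5,0.05],[35,-1.7,-0.4,0,0.05],[35,0,0,0,0]]]}}

```text
clock: 22.62
eef_pos: [0.524, 0.0232, 0.0786]
tcp_rot: [-0.002, 0.887, 0.461, 0.003]
force: [1.1, 13.0, 5.0]
width: 0.0299
```

```bash
python3 plan.py A -39 0.077 2 arc
```

```text
t 22.62 pose [0.524  0.0232 0.0786] alpha -35.1 w 0.0299 tau,Ft,Fr,Fz [ 0.38 11.27 -6.62  5.05]
[[[35.0, -3.7, 0.1, 0.8, 0.034], [35.0, -1.2, -0.2, 0.8, 0.034]]]
```

{"method": "jog_arm", "body": {"rows": [[[35,-1.6,0,0.5,0.02],[35,-1.6,0,0.3,0.03],[35,-1.6,-0.1,0,0.03],[35,0,0,0,0]]]}}

```text
clock: 23.12
eef_pos: [0.5219, 0.02, 0.0783]
tcp_rot: [-0.002, 0.905, 0.425, 0.004]
force: [3.6, 16.6, 5.0]
width: 0.0302
```

```bash
cat >> plan.py <<'E'
    F=np.array(s0["force"]);
    for dd in (0,.1): print("tau at alpha+",dd,round(-F[:2]@np.array([np.sin(alpha(K)+dd),-np.cos(alpha(K)+dd)])*.0335,3))
E
python3 plan.py A -39 0.077 2 arc
```

```text
t 23.12 pose [0.5219 0.02   0.0783] alpha -39.7 w 0.0302 tau,Ft,Fr,Fz [ 0.5  15.05 -7.8   4.98]
[[[35.0, -1.3, -0.2, 0.6, -0.006], [35.0, 0.2, 0.0, 0.7, -0.006]]]
tau at alpha+ 0 0.504
tau at alpha+ 0.1 0.528
```

{"method": "jog_arm", "body": {"rows": [[[35,-1.2,0,0,0.02],[35,-1.2,0,0,0.02],[35,0,0,0,0]]]}}

```text
clock: 23.5
eef_pos: [0.5205, 0.0186, 0.0782]
tcp_rot: [-0.002, 0.913, 0.407, 0.004]
force: [4.3, 17.8, 4.0]
width: 0.0298
```

```bash
python3 plan.py A -39 0.077 1 arc
```

```text
t 23.5 pose [0.5205 0.0186 0.0782] alpha -42.0 w 0.0298 tau,Ft,Fr,Fz [ 0.54 16.08 -8.75  4.02]
[[[35.0, 1.0, -0.0, 1.2, -0.052]]]
tau at alpha+ 0 0.539
tau at alpha+ 0.1 0.565
```

{"method": "jog_arm", "body": {"rows": [[[35,7,0,0,0],[35,0,0,-22,0],[35,0,0,-23,0],[35,0,0,0,0]]]}}

```text
clock: 24.0
eef_pos: [0.5247, 0.0198, 0.1234]
tcp_rot: [0.001, 0.913, 0.408, 0.002]
force: [0.4, 0.3, -0.5]
width: 0.0296
```

```bash
python3 plan.py C 166 0.12 6
python3 - <<'E'
from ang import *
go(env.snapshot("scene"))
E
```

```text
t 24.0 pose [0.5247 0.0198 0.1234] alpha 138.1 w 0.0296 tau,Ft,Fr,Fz [-0.02 -0.45 -0.09 -0.52]
[[[35.0, -7.5, -25.2, 0.6, -0.081], [35.0, -5.4, -25.7, 0.5, -0.081], [35.0, -3.3, -26.1, 0.6, -0.081], [35.0, -1.3, -26.3, 0.6, -0.081], [35.0, 1.0, -26.3, 0.6, -0.082], [35.0, 3.0, -26.1, 0.5, -0.081]]]
tau at alpha+ 0 -0.015
tau at alpha+ 0.1 -0.015
A theta 320.0 rel out -0.4 res 0.07 25
B theta 67.5 rel out -0.09 res 0.27 41
C theta 156.5 rel out -0.11 res 0.09 36
D theta 246.5 rel out -0.11 res 0.04 28
```

{"method": "jog_arm", "body": {"rows": [[[35,-7.5,-25.2,0.6,-0.08],[35,-5.4,-25.7,0.5,-0.08],[35,-3.3,-26,0.6,-0.08],[35,-1.3,-26.3,0.6,-0.08],[35,1,-26.3,0.6,-0.08],[35,3,-26,0.5,-0.08],[35,0,0,0,0],[35,0,0,14,0],[35,0,0,14,0],[35,0,0,14,0]]]}}

```text
clock: 25.3
eef_pos: [0.3808, 0.0877, 0.0746]
tcp_rot: [-0.0, 0.79, 0.613, -0.001]
force: [0.1, 1.2, 0.4]
width: 0.0299
```

```bash
python3 plan.py C 151 0.077 5 arc
```

```text
t 25.3 pose [0.3808 0.0877 0.0746] alpha 165.6 w 0.0299 tau,Ft,Fr,Fz [-0.04 -1.18  0.16  0.45]
[[[35.0, 1.9, 1.8, -0.5, 0.051], [35.0, 1.7, 0.4, -0.5, 0.051], [35.0, 1.7, 0.4, -0.5, 0.051], [35.0, 1.7, 0.4, -0.4, 0.051], [35.0, 1.7, 0.4, -0.5, 0.05]]]
tau at alpha+ 0 -0.039
tau at alpha+ 0.1 -0.04
```

{"method": "jog_arm", "body": {"rows": [[[35,1.9,1.5,-0.5,0.05],[35,1.7,0.4,-0.5,0.05],[35,1.7,0.4,-0.5,0.05],[35,1.7,0.4,-0.5,0.05],[35,1.7,0.4,-0.5,0.05],[35,1.7,0.4,0,0.05],[35,1.7,0.4,0,0.05],[35,0,0,0,0]]]}}

```text
clock: 26.3
eef_pos: [0.3882, 0.0959, 0.0769]
tcp_rot: [0.001, 0.884, 0.467, -0.003]
force: [-1.2, -9.8, -0.9]
width: 0.03
```

```bash
python3 plan.py C 142 0.077 3 arc
```

```text
t 26.3 pose [0.3882 0.0959 0.0769] alpha 145.6 w 0.03 tau,Ft,Fr,Fz [ 0.29  8.78 -4.53 -0.92]
[[[35.0, 2.2, 0.3, -0.0, 0.021], [35.0, 0.8, 0.2, -0.0, 0.021], [35.0, 0.7, 0.1, -0.1, 0.021]]]
tau at alpha+ 0 0.294
tau at alpha+ 0.1 0.308
```

0.3 N m; about 0.27 rad (9 mm) is left, so I'll go 6 mm first.

{"method": "jog_arm", "body": {"rows": [[[35,1.6,0.1,0,0.03],[35,1.6,0.3,0,0.03],[35,1.6,0.3,0,0.03],[35,1.6,0.3,0,0.03],[35,0,0,0,0]]]}}

```text
clock: 26.92
eef_pos: [0.3915, 0.0999, 0.0765]
tcp_rot: [0.001, 0.911, 0.413, -0.005]
force: [-7.3, -12.7, 2.5]
width: 0.0297
```

```bash
python3 plan.py C 139 0.077 3 arc
```

```text
t 26.93 pose [0.3915 0.0999 0.0765] alpha 138.8 w 0.0297 tau,Ft,Fr,Fz [ 0.48 14.39 -2.84  2.48]
[[[35.0, 0.4, 0.7, -0.2, -0.001], [35.0, -0.1, -0.0, -0.1, -0.001], [35.0, -0.0, -0.0, -0.2, -0.002]]]
tau at alpha+ 0 0.482
tau at alpha+ 0.1 0.489
```

{"method": "jog_arm", "body": {"rows": [[[35,1.6,0.3,0,0.04],[35,1.6,0.3,0,0.04],[35,0,0,0,0]]]}}

```text
clock: 27.3
eef_pos: [0.3936, 0.1016, 0.0763]
tcp_rot: [0.001, 0.926, 0.376, -0.006]
force: [-8.6, -14.8, 3.4]
width: 0.03
```

```bash
python3 plan.py C 139 0.077 1 arc
```

```text
t 27.3 pose [0.3936 0.1016 0.0763] alpha 134.2 w 0.03 tau,Ft,Fr,Fz [ 0.55 16.53 -4.62  3.41]
[[[35.0, -2.4, 0.4, -0.7, -0.083]]]
tau at alpha+ 0 0.554
tau at alpha+ 0.1 0.566
```

{"method": "jog_arm", "body": {"rows": [[[35,-7,0,0,0],[35,0,0,-22,0],[35,0,0,-23,0],[35,0,0,0,0]]]}}

```text
clock: 27.8
eef_pos: [0.3928, 0.0992, 0.1245]
tcp_rot: [0.001, 0.927, 0.375, 0.002]
force: [-0.3, -0.5, -1.5]
width: 0.0299
```

```bash
python3 plan.py B 78 0.12 8
python3 - <<'E'
from ang import *
go(env.snapshot("scene"))
E
```

```text
t 27.8 pose [0.3928 0.0992 0.1245] alpha 134.1 w 0.0299 tau,Ft,Fr,Fz [ 0.02  0.59 -0.16 -1.55]
[[[35.0, 11.1, 4.8, 0.6, 0.122], [35.0, 11.6, 3.4, 0.5, 0.123], [35.0, 12.0, 1.9, 0.6, 0.122], [35.0, 12.1, 0.4, 0.6, 0.123], [35.0, 12.0, -1.0, 0.5, 0.122], [35.0, 11.9, -2.5, 0.6, 0.122], [35.0, 11.4, -3.9, 0.6, 0.123], [35.0, 10.9, -5.3, 0.5, 0.122]]]
tau at alpha+ 0 0.02
tau at alpha+ 0.1 0.02
A theta 91.5 rel out 1.89 res 23.22 40
B theta 67.5 rel out -0.09 res 0.33 40
C theta 135.0 rel out -0.49 res 1.14 23
D theta 118.0 rel out -2.36 res 25.22 23
```

{"method": "jog_arm", "body": {"rows": [[[35,11,4.8,0.5,0.12],[35,11.6,3.4,0.5,0.12],[35,12,1.9,0.5,0.12],[35,12,0.4,0.5,0.12],[35,12,-1,0.5,0.12],[35,12,-2.5,0.5,0.12],[35,11.4,-3.9,0.5,0.12],[35,11,-5.3,0.5,0.12],[35,0,0,0,0]]]}}

```text
clock: 28.98
eef_pos: [0.4811, 0.1346, 0.1179]
tcp_rot: [0.0, 0.996, -0.094, -0.001]
force: [0.1, 1.4, -0.0]
width: 0.0303
```

```bash
python3 plan.py B 78 0.077 3
```

```text
t 28.98 pose [0.4811 0.1346 0.1179] alpha 79.2 w 0.0303 tau,Ft,Fr,Fz [ 0.01  0.22  1.42 -0.04]
[[[35.0, 0.8, 0.1, 13.6, 0.007], [35.0, 0.7, 0.2, 13.7, 0.007], [35.0, 0.8, 0.1, 13.6, 0.007]]]
tau at alpha+ 0 0.007
tau at alpha+ 0.1 0.002
```

{"method": "jog_arm", "body": {"rows": [[[35,0,0,13.6,0],[35,0,0,13.7,0],[35,0,0,13.7,0],[35,0,0,0,0],[35,1.9,0.4,0,0.05],[35,1.9,0.4,0,0.05],[35,1.9,0.4,0,0.05],[35,1.7,0.4,0,0.05],[35,1.7,0.4,0,0.05],[35,0,0,0,0]]]}}

```text
clock: 30.22
eef_pos: [0.489, 0.1303, 0.0787]
tcp_rot: [0.0, 0.976, -0.218, -0.001]
force: [-5.1, 1.0, 3.3]
width: 0.03
```

```bash
python3 plan.py B 60 0.077 3 arc
```

```text
t 30.23 pose [0.489  0.1303 0.0787] alpha 64.8 w 0.03 tau,Ft,Fr,Fz [ 0.17  5.   -1.29  3.35]
[[[35.0, 2.1, 0.2, 0.6, 0.028], [35.0, 0.9, 0.2, 0.5, 0.028], [35.0, 1.0, 0.3, 0.6, 0.028]]]
tau at alpha+ 0 0.168
tau at alpha+ 0.1 0.171
```

{"method": "jog_arm", "body": {"rows": [[[35,1.8,0.3,0.5,0.045],[35,1.7,0.4,0.5,0.045],[35,1.7,0.4,0.5,0.045],[35,1.7,0.4,0,0.045],[35,0,0,0,0]]]}}

```text
clock: 30.85
eef_pos: [0.4928, 0.1269, 0.077]
tcp_rot: [-0.001, 0.952, -0.305, -0.003]
force: [-9.6, 6.7, 8.3]
width: 0.0298
```

```bash
python3 plan.py B 53 0.077 3 arc
```

```text
t 30.85 pose [0.4928 0.1269 0.077 ] alpha 54.5 w 0.0298 tau,Ft,Fr,Fz [ 0.39 11.7  -0.12  8.27]
[[[35.0, 2.5, 0.1, -0.0, 0.009], [35.0, 0.3, 0.0, -0.0, 0.009], [35.0, 0.3, 0.1, -0.0, 0.008]]]
tau at alpha+ 0 0.392
tau at alpha+ 0.1 0.39
```

{"method": "jog_arm", "body": {"rows": [[[35,1.7,0.2,-0.6,0.04],[35,1.7,0.3,-0.6,0.04],[35,1.6,0.3,-0.6,0.04],[35,0,0,0,0]]]}}

```text
clock: 31.35
eef_pos: [0.4944, 0.1243, 0.0772]
tcp_rot: [-0.001, 0.932, -0.362, -0.005]
force: [-10.9, 12.3, 3.0]
width: 0.0298
```

```bash
python3 plan.py B 53 0.077 1 arc
```

```text
t 31.35 pose [0.4944 0.1243 0.0772] alpha 47.6 w 0.0298 tau,Ft,Fr,Fz [ 0.55 16.3   1.74  2.96]
[[[35.0, 0.1, -1.0, 0.2, -0.094]]]
tau at alpha+ 0 0.546
tau at alpha+ 0.1 0.537
```

{"method": "jog_arm", "body": {"rows": [[[35,1.7,0.2,0,0.03],[35,0,0,0,0]]]}}

```text
clock: 31.6
eef_pos: [0.4954, 0.1234, 0.0771]
tcp_rot: [-0.001, 0.927, -0.376, -0.006]
force: [-10.5, 13.6, 1.9]
width: 0.0298
```

```bash
python3 plan.py B 53 0.077 1 arc
```

```text
t 31.6 pose [0.4954 0.1234 0.0771] alpha 45.9 w 0.0298 tau,Ft,Fr,Fz [ 0.57 17.02  2.45  1.87]
[[[35.0, -1.2, -1.0, 0.1, -0.124]]]
tau at alpha+ 0 0.57
tau at alpha+ 0.1 0.559
```

{"method": "jog_arm", "body": {"rows": [[[35,-7,0,0,0],[35,0,0,-22,0],[35,0,0,-23,0],[35,0,0,0,0]]]}}

```text
clock: 32.1
eef_pos: [0.4966, 0.1252, 0.1262]
tcp_rot: [-0.001, 0.927, -0.375, 0.003]
force: [0.0, -0.8, -1.0]
width: 0.03
```

```bash
python3 plan.py D 257.5 0.12 8
python3 - <<'E'
from ang import *
go(env.snapshot("scene"))
E
```

```text
t 32.1 pose [0.4966 0.1252 0.1262] alpha -134.1 w 0.03 tau,Ft,Fr,Fz [ 0.02  0.55  0.53 -0.96]
[[[35.0, 6.1, 18.5, 0.8, -0.069], [35.0, 4.9, 18.9, 0.7, -0.069], [35.0, 3.5, 19.2, 0.8, -0.069], [35.0, 2.2, 19.4, 0.8, -0.069], [35.0, 0.8, 19.5, 0.7, -0.069], [35.0, -0.4, 19.5, 0.8, -0.068], [35.0, -1.9, 19.4, 0.8, -0.069], [35.0, -3.1, 19.2, 0.8, -0.069]]]
tau at alpha+ 0 0.019
tau at alpha+ 0.1 0.017
A theta 319.0 rel out -0.42 res 0.4 22
B theta 51.0 rel out -0.38 res 1.04 24
C theta 139.0 rel out -0.42 res 0.2 31
D theta 246.0 rel out -0.12 res 0.05 27
```

{"method": "jog_arm", "body": {"rows": [[[35,6,18.5,0.8,-0.069],[35,5,19,0.8,-0.069],[35,3.5,19.2,0.8,-0.069],[35,2.2,19.4,0.8,-0.069],[35,0.8,19.5,0.7,-0.069],[35,-0.4,19.5,0.8,-0.069],[35,-1.9,19.4,0.8,-0.069],[35,-3,19.2,0.8,-0.069],[35,0,0,0,0]]]}}

```text
clock: 33.28
eef_pos: [0.4258, -0.0158, 0.1165]
tcp_rot: [-0.0, 0.994, -0.11, -0.001]
force: [-0.1, 0.4, 0.5]
width: 0.0295
```

```bash
python3 plan.py D 257.5 0.077 3
```

```text
t 33.27 pose [ 0.4258 -0.0158  0.1165] alpha -102.6 w 0.0295 tau,Ft,Fr,Fz [-0.   -0.14 -0.34  0.52]
[[[35.0, 0.9, -0.4, 13.2, -0.001], [35.0, 1.0, -0.3, 13.1, -0.001], [35.0, 0.9, -0.4, 13.2, -0.0]]]
tau at alpha+ 0 -0.005
tau at alpha+ 0.1 -0.004
```

{"method": "jog_arm", "body": {"rows": [[[35,3,-0.7,0,0],[35,0,0,13,0],[35,0,0,13,0],[35,0,0,13,0],[35,0,0,0,0],[35,-1.9,-0.4,0,0.05],[35,-1.9,-0.4,0,0.05],[35,-1.9,-0.4,0,0.05],[35,-1.7,-0.4,0,0.05],[35,0,0,0,0]]]}}

```text
clock: 34.52
eef_pos: [0.4234, -0.0116, 0.0788]
tcp_rot: [0.0, 0.978, -0.207, 0.0]
force: [-0.0, 0.0, -0.3]
width: 0.0301
```

```bash
python3 plan.py D 240 0.077 3 arc
```

```text
t 34.52 pose [ 0.4234 -0.0116  0.0788] alpha -113.9 w 0.0301 tau,Ft,Fr,Fz [-0.   -0.04 -0.03 -0.26]
[[[35.0, -1.5, 0.1, 0.6, 0.035], [35.0, -1.2, -0.2, 0.6, 0.036], [35.0, -1.1, -0.3, 0.6, 0.035]]]
tau at alpha+ 0 -0.001
tau at alpha+ 0.1 -0.001
```

{"method": "jog_arm", "body": {"rows": [[[35,-1.8,0.1,0.5,0.045],[35,-1.7,-0.3,0.5,0.045],[35,-1.7,-0.4,0.5,0.045],[35,-1.7,-0.4,0,0.045],[35,0,0,0,0]]]}}

```text
clock: 35.15
eef_pos: [0.4214, -0.0087, 0.0789]
tcp_rot: [-0.0, 0.956, -0.294, 0.005]
force: [10.8, -2.7, -4.6]
width: 0.0302
```

```bash
python3 plan.py D 233 0.077 3 arc
```

```text
t 35.15 pose [ 0.4214 -0.0087  0.0789] alpha -124.2 w 0.0302 tau,Ft,Fr,Fz [ 0.35 10.45 -3.88 -4.63]
[[[35.0, -3.6, 0.9, 0.6, 0.016], [35.0, -0.6, -0.1, 0.6, 0.016], [35.0, -0.5, -0.1, 0.7, 0.016]]]
tau at alpha+ 0 0.35
tau at alpha+ 0.1 0.361
```

{"method": "jog_arm", "body": {"rows": [[[35,-1.7,0.2,0.3,0.02],[35,-1.7,0,0.3,0.03],[35,-1.7,-0.1,0.3,0.03],[35,0,0,0,0]]]}}

```text
clock: 35.65
eef_pos: [0.4185, -0.0065, 0.0787]
tcp_rot: [-0.0, 0.943, -0.332, 0.007]
force: [12.1, -5.0, -5.6]
width: 0.0296
```

```bash
python3 plan.py D 233 0.077 1 arc
```

```text
t 35.65 pose [ 0.4185 -0.0065  0.0787] alpha -128.8 w 0.0296 tau,Ft,Fr,Fz [ 0.42 12.58 -3.68 -5.62]
[[[35.0, -1.0, 1.0, 1.7, -0.032]]]
tau at alpha+ 0 0.421
tau at alpha+ 0.1 0.431
```

{"method": "jog_arm", "body": {"rows": [[[35,-1.5,0,0.3,0.03],[35,-1.5,-0.1,0.3,0.03],[35,-1.4,-0.1,0.3,0.03],[35,0,0,0,0]]]}}

```text
clock: 36.15
eef_pos: [0.4165, -0.0042, 0.0785]
tcp_rot: [-0.0, 0.927, -0.374, 0.009]
force: [14.5, -6.7, -3.9]
width: 0.03
```

```bash
python3 plan.py D 233 0.077 1 arc
```

```text
t 36.15 pose [ 0.4165 -0.0042  0.0785] alpha -134.0 w 0.03 tau,Ft,Fr,Fz [ 0.51 15.13 -5.22 -3.94]
[[[35.0, 2.2, 1.4, 1.5, -0.122]]]
tau at alpha+ 0 0.507
tau at alpha+ 0.1 0.522
```

{"method": "jog_arm", "body": {"rows": [[[35,-1.2,0,0,0.02],[35,-1,0,0,0.02],[35,0,0,0,0]]]}}

```text
clock: 36.52
eef_pos: [0.4153, -0.0029, 0.0785]
tcp_rot: [-0.001, 0.92, -0.393, 0.009]
force: [17.1, -7.3, -6.3]
width: 0.0299
```

```bash
python3 plan.py D 233 0.077 1 arc
```

```text
t 36.52 pose [ 0.4153 -0.0029  0.0785] alpha -136.3 w 0.0299 tau,Ft,Fr,Fz [ 0.57 17.09 -7.35 -6.25]
[[[35.0, 4.0, 1.3, 1.5, -0.162]]]
tau at alpha+ 0 0.573
tau at alpha+ 0.1 0.594
```

{"method": "jog_arm", "body": {"rows": [[[35,7,0,0,0],[35,0,0,-22,0],[35,0,0,-23,0],[35,0,0,-50,0],[35,0,0,-50,0],[35,0,0,0,0]]]}}

```text
clock: 37.28
eef_pos: [0.4158, -0.0058, 0.2246]
tcp_rot: [-0.001, 0.92, -0.393, 0.004]
force: [0.7, 0.6, 0.1]
width: 0.0296
```

```bash

python3 - <<'E'
from ang import *
a=env.snapshot("scene");go(a)
print(env.read_state()["eef_pos"],env.read_state()["force"])
save(cv2.resize(a[140:260,225:345],(600,600),interpolation=cv2.INTER_CUBIC),"c5")
E
```

```text
A theta 320.0 rel out -0.4 res 0.53 30
B theta 52.0 rel out -0.37 res 0.22 40
C theta 139.0 rel out -0.42 res 0.06 38
D theta 229.5 rel out -0.41 res 0.36 34
[ 0.41426524 -0.00540688  0.22188992] [-0.29426917  0.19363312 -1.07348774]
```

View pics/c5.png

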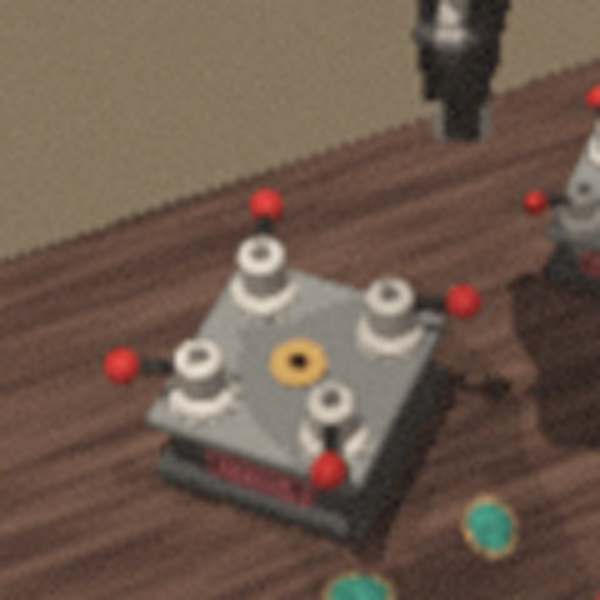

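The final crop shows all four arms turned the same amount past straight out (balls at (267,205), (122,366), (329,470), (463,300)), and the gripper is clear above. I'm handing it in.

```bash
python3 -c "
from station import env
print(env.finish_job())"
```

```text
the job is handed in; nothing more can be done
None
```

I closed the larger clamp by its red balls in star order and handed the job in at about 37 s of the 72 allowed. No verdict is reported back.

I pushed each ball between the part-open fingers. The order was the far lever, the near one, the left and the right, so each was followed by its diagonal opposite.

| Lever | First pass (N m, wrist force) | Second pass (N m, wrist force) | Final arm angle, clockwise of straight out (rad) |
|---|---|---|---|
| Far | 0.25 | 0.57 | 0.40 |
| Near | 0.24 | 0.57 | 0.42 |
| Left | 0.26 | 0.56 | 0.37 |
| Right | 0.29 | 0.59 | 0.41 |

- **Torque:** the final values are all inside 0.45 to 0.78 N m. The arm angles were read from the last scene picture and are close to the 0.35 rad given.
- **Release:** the gripper was well above the clamp, with only about 1 N of sensor noise left on the wrist.
- **Cover and surroundings:** the cover looked level in the last picture, but I did not measure its tilt. The two cabochons looked undisturbed. I did not check the other loose things again, but the arm did not go near them.
- **Disagreements:**
  - Two-view triangulation put the balls at about 84 mm instead of 80, and the model fit 1.7 mm high.
  - One arm-angle reading of the near lever (0.49 rad) came from a partly hidden ball. Later clear views gave 0.42.
  - Up to 8 N of vertical friction showed on the tool while pushing.

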